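# Empty the saw's catch tray into the carrier and hold the carrier up level

### The arm

A 6-joint arm with a two-finger parallel gripper is mounted at the origin on a cart in front of the work surface, level with it; the furniture and walls round the work are solid. World frame = base frame: x ahead of the robot, y to its left, z up, the work surface at z = 0. Lengths are in mm, angles in rad, forces in N, time in s.
With the tool pointing down it reaches from about 350 to 975 mm from the base axis. Payload 7.1 kg.
Tool frame: the origin (TCP) lies midway between the tips of the shut fingers; the grasp point (between the pads) lies 19 mm behind it (ctrl.grip_depth is the distance from the TCP to the grasp point, in mm); z points along the fingers, y is the line along which they close (so a half turn about z gives the same grasp; the last joint's range is limited). The gripper opens to 88 mm and grips with 3 to 60 N. Pads are 20 mm wide; open, the fingers measure 115 mm over their backs; the gripper's body (75 mm by 178 mm) begins 61 mm behind the grasp point.
Start: joints at [-1.141, 0.423, 1.63, -0, 1.089, -0.019], TCP at [271.192, -563.08, 187.575] pointing down, gripper open.
Joint ranges: [-3, 3], [-0.9, 2.11], [0.09, 2.58], [-1.31, 4.45], [0.11, 2.69], [-2.54, 2.54]. Speed limits (rad/s): [2.39, 2.39, 3.01, 3.14, 3.14, 3.14].

### API

Orientations are given as a rotation vector (axis times angle).
In Python, from workcell import ctrl, cams gives the robot as it stands.
- The arm moves only by the tool move_arm, never from a script. Its argument "steps" is a list of rows, each a list of 3 entries, a list of its own where there are three numbers: the shift along the tool's x, y, z in units of 25 mm (1.0 is 25 mm), then the turn about the tool's z in units of 5 degrees (1.0 is 5 degrees), then the closure, from 0 (fully open) to 1 (shut). A call has 1 to 20 rows; each row shifts and turns the commanded pose from where the row before left it, along the tool's axes as they then stand; what a row does not reach is not made up. A row lasts 1/12 s, in which the tool goes at most 41.7 mm and 7.16 degrees, less where a joint would pass 70% of its speed; a pose out of reach is approached as far as the arm can. A call is refused whole if a number of a shift passes 1 or a number of a turn 1, either way. A call with a gripper value outside its range is refused whole. The fingers move at their own pace and stop on an object; the grip force is fixed at half the most. Time passes only in rows, so rows that do not move let the fingers close. It gives the time, the measured TCP pose, the force, the opening and the grip force at its end, in the units of the state.
- ctrl.get_obs(): the state, without advancing time (a new reading comes with each control period).
- cams.get_image(name): name is "scene" or "top" or "wrist"; returns a dict with "image" (384x512x3 uint8, red, green, blue), "camera_matrix" (3x3 intrinsics, pixels), "k1" (the pictures are not rectified: a ray, as slopes to the right and down, at radius r is drawn at 1 + k1 r^2 times it, then the intrinsics apply), "xyz" and "rotation" of the camera in the world; the wrist camera has in their place "mount" (4x4, takes a point from camera to tool coordinates, whose origin is the TCP and whose axes are the flange's). Camera axes: x right, y down, z forward; pixel columns grow to the right and rows downward; lengths in mm; the calibration is good to about 2 mm. A picture is of the moment at which its call begins: read the wrist's pose just before it. There is no depth.
- ctrl.close_job(): hands the job in; it is judged then, once.
Trained networks look in the newest picture that a camera, given by its name, has taken for a name from the list of things; names that differ only in an ending like _2 or _b are one class to them, and where a whole thing is asked for, a point or a joint stands for the part that bears it (a point fixed in the world has none). Each returns a list of dicts, best first, with "p" (0 to 1); they miss things now and then, are a little off and sometimes report something else, mostly with a low value. They report only what shows in the picture. A call takes as long as a camera call.
- cams.boxes_of(camera, thing): "rect" ([centre column, centre row, width, height] in pixels, round what is visible of it).
- cams.cut_out(camera, thing): "pixels" (384x512 bool, what is visible of it) and "rect" ([centre column, centre row, width, height] in pixels, round what is visible of it).
The state is a dict: "t": time; "qpos": joint angles; "qvel": joint speeds; "joint_torque": joint torques, N m; "ee_pos": TCP position; "orientation": TCP orientation; "ft_force": force on the tool from outside, world axes, zero at the start; "moment": the same for the moment, N m; "width": finger opening in mm; "grasp_force": force on a finger pad.
Only numpy, scipy, OpenCV 4.12 (cv2) and the standard library are available. Lean on these libraries where they do the work, as an engineer would, in place of code of your own. Each camera call takes 0.05 s, during which the arm holds its last target. There are 200 camera calls.

### The job

Collect the two finished wooden blocks from the saw's metal catch tray into the plywood carrier standing on the bench, one laid flat on the floor of each compartment, the same way up as they lie in the tray. Then lift the loaded carrier by its hand rail until it is about 10 cm clear of the bench, keeping it level, and finish while holding it there level and still: do not put it down or let go. Leave the sanding block, the cup brush and the bit box alone.

Things in the scene. Friction and masses are not known exactly. Their poses are not given: they have to be found in the camera images.
- carrier: Loose plywood carrier, 250 (x) x 160 (y) mm, 0.45 kg. Origin: centre of its underside (runners), z up. Floor top at z = 20 mm; walls 8 mm thick, up to z = 52. A 12 mm wide divider along y, z to 52, makes two compartments, 111 (x) x 144 (y) mm inside, centred at x = -61 and +61 mm. Over it a hand rail runs along y, z = 92 to 118 mm; keep a wide gripper clear of it.
- carrier_handle (a point): Centre of the carrier's wooden hand rail (20 mm wide in x, 160 mm long in y, 26 mm tall), 105 mm above the underside, over the carrier's centre; axes as the carrier's. Open space below the rail; grip it across x.
- catch_tray: Fixed shallow catch tray of grey sheet metal, 230 (x) x 160 (y) mm, rim 34 mm high, walls 3 mm thick, floor at z = 19 mm. Origin: centre of its underside. The two blocks lie in it side by side along x, about 94 mm apart between centres, their long sides roughly along its y; either may be the nearer. Shelf leads hang 0.5 m above the bench just behind.
- wood_block_2: Sawn wooden block, the shorter, taller one: 45 (x) x 70 (y) x 45 (z) mm, about 75 g. Origin: centre of its underside, z up.
- wood_block_1: Sawn wooden block, the longer, flatter one: 55 (x) x 90 (y) x 35 (z) mm, about 90 g. Origin: centre of its underside, z up.
- sanding_block: Bystander: loose brown cork sanding block, 65 x 110 x 23 mm. Origin: centre of its underside.
- cup_brush: Bystander: loose wire cup brush, 81 mm across, 56 mm high. Origin: centre of its underside.
- bit_box: Bystander: loose flat bit box, 68 x 120 x 26 mm. Origin: centre of its underside.

How it is judged:
By the outcome, as a careful person would: the job done as asked, in the order asked, and still so for the second after the job is handed in, while the arm keeps its last pose, push and grip.
It also fails if it takes over 72 s, if anything falls off the work surface, if the arm or the gripper's body presses on something with over 40 N, if the wrist force passes 120 N, or if a joint passes its speed limit or range.

## Working session

There is one attempt and no reset: what is moved stays moved. The work goes in short steps, Python scripts to look and compute and a tool call to move; the robot and the scene stay as the last step left them, time stands still between calls to the robot, and variables do not carry over. Pictures are saved under pics/ and viewed, at most 10 in all, crops included, and the job is handed in when it is done.

Besides the shell and the picture viewer there is one more tool, called after "Request:" as name(argument=value, ...) on one line, values as JSON. move_arm: Moves the arm, as the interface text tells. Its arguments: {"type":"object","properties":{"steps":{"type":"array"}},"required":["steps"]}

```bash
ls; mkdir -p pics; python3 - <<'E'
from workcell import ctrl,cams
import cv2,numpy as np
o=ctrl.get_obs();print(o)
ims=[]
for n in ["scene","top"]:
    d=cams.get_image(n);ims.append(d["image"]);print(n,d["camera_matrix"].tolist(),d["k1"],d["xyz"],np.array(d["rotation"]).tolist())
    for t in ["carrier","carrier_handle","catch_tray","wood_block_1","sanding_block","cup_brush","bit_box"]:
        print(t,[(round(b["p"],2),np.round(b["rect"]).tolist()) for b in cams.boxes_of(n,t)][:3])
    cv2.imwrite(f"pics/{n}0.png",cv2.resize(d["image"][:,:,::-1],(800,600)))
E
```

```text
pics
{'t': 0.0, 'qpos': array([-1.14100789e+00,  4.23848062e-01,  1.63068887e+00,  2.66159739e-05,
        1.08856650e+00, -1.90037379e-02]), 'qvel': array([ 8.00404181e-04, -1.79678361e-03,  3.95344695e-04, -3.35184369e-04,
       -3.05953710e-03, -9.00170618e-05]), 'joint_torque': array([ 1.43465659e-03, -5.44621181e+01, -2.73663211e+01,  6.45090756e-02,
        2.28318939e-02, -1.22860652e-04]), 'ee_pos': array([ 270.95100338, -562.5462982 ,  186.79766197]), 'orientation': array([-3.06138640e+00, -6.98710654e-01,  4.47540236e-04]), 'ft_force': array([ 0.3066885 , -0.55000241,  0.14890912]), 'moment': array([ 0.01447079, -0.00529148, -0.0002111 ]), 'grasp_force': 0.0, 'width': 87.53889373823604}
scene [[420.6453535874709, 0.0, 254.58469470246703], [0.0, 420.6453535874709, 191.19346720201366], [0.0, 0.0, 1.0]] 0.025744146666168376 [ 29.29778055 407.22514597 464.81425394] [-0.8668570872399814, 2.1869928211626606, -1.3947898678263047]
carrier [(0.64, [351.0, 192.0, 128.0, 79.0])]
carrier_handle [(0.87, [352.0, 191.0, 125.0, 79.0])]
catch_tray [(0.69, [297.0, 242.0, 130.0, 80.0])]
wood
[... 212 characters left out ...]
])]
bit_box [(0.61, [287.0, 179.0, 46.0, 25.0])]
top [[386.8834156293213, 0.0, 255.41755467887077], [0.0, 386.8834156293213, 192.7078152911837], [0.0, 0.0, 1.0]] -0.12997971266268454 [ 535.57755218 -211.90542664 1076.38608484] [-2.148395556389388, 2.193778978325248, -0.04127279660836967]
carrier [(0.92, [343.0, 234.0, 76.0, 102.0])]
carrier_handle [(0.84, [341.0, 235.0, 74.0, 104.0]), (0.55, [248.0, 256.0, 28.0, 21.0])]
catch_tray [(0.61, [255.0, 238.0, 74.0, 91.0])]
wood_block_1 [(0.57, [247.0, 223.0, 38.0, 26.0])]
sanding_block [(0.92, [177.0, 171.0, 37.0, 40.0]), (0.68, [248.0, 256.0, 32.0, 24.0])]
cup_brush [(0.91, [288.0, 156.0, 26.0, 20.0])]
bit_box [(0.56, [342.0, 160.0, 47.0, 29.0])]
```

View pics/scene0.png

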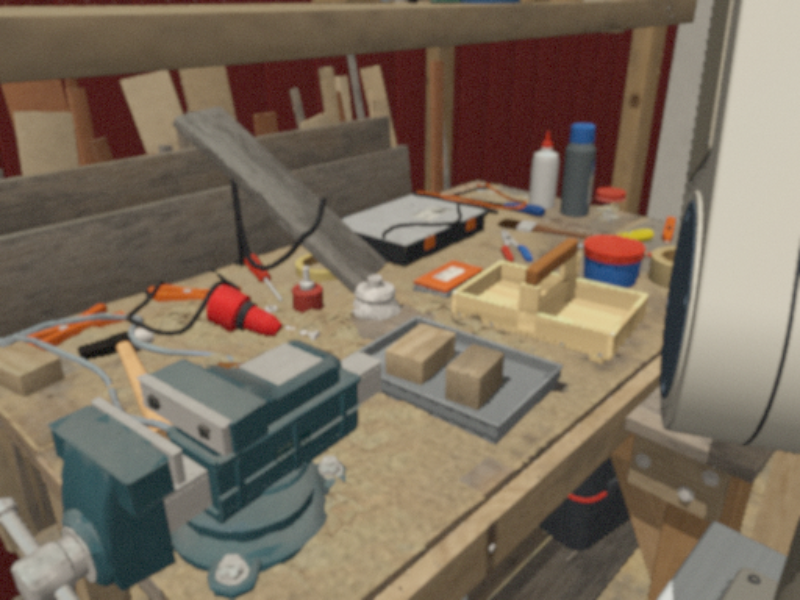

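View pics/top0.png

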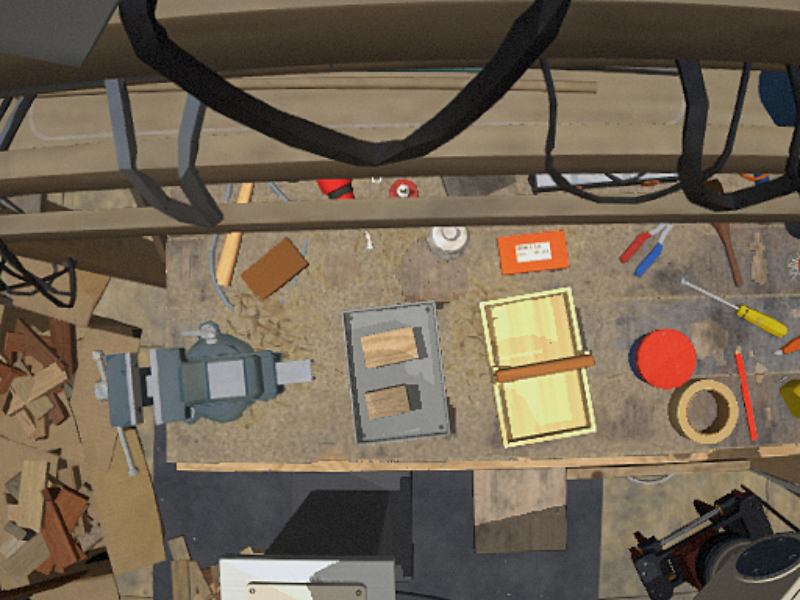

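The scene shows the tray with the two blocks, and the carrier to its right. In the top view (800 px scale), the long flat block is the far one at about (390,347), the short one is at (388,401), and the carrier is centred at about (538,367). I'll zoom in on the top view.

```bash
cat > h.py <<'E'
from workcell import ctrl,cams
import cv2,numpy as np
from scipy.spatial.transform import Rotation as R
from scipy.optimize import least_squares
def cam(name):
    d=cams.get_image(name)
    if "mount" in d:
        pass
    return d
def K(d): return np.array(d["camera_matrix"]),np.array([d["k1"],0,0,0.])
def Rt(d,obs=None):
    if "mount" in d:
        T=np.eye(4);T[:3,:3]=R.from_rotvec(obs["orientation"]).as_matrix();T[:3,3]=obs["ee_pos"]
        M=T@np.array(d["mount"]);return M[:3,:3],M[:3,3]
    r=np.array(d["rotation"],float)
    return (R.from_rotvec(r).as_matrix() if r.size==3 else r),np.array(d["xyz"])
def toplane(d,uv,z,obs=None):
    k,dist=K(d);Rm,c=Rt(d,obs)
    s=cv2.undistortPoints(np.array(uv,float).reshape(-1,1,2),k,dist).reshape(-1,2)
    v=np.c_[s,np.ones(len(s))]@Rm.T
    return c+v*((z-c[2])/v[:,2])[:,None]
def proj(d,P,obs=None):
    k,dist=K(d);Rm,c=Rt(d,obs)
    return cv2.projectPoints(((np.array(P,float)-c)@Rm).reshape(-1,1,3),np.zeros(3),np.zeros(3),k,dist)[0].reshape(-1,2)
E
python3 - <<'E'
from h import *
d=cam("top");cv2.imwrite("pics/topz.png",cv2.resize(d["image"][178:290,212:392,::-1],None,fx=4.4,fy=4.4,interpolation=cv2.INTER_CUBIC))
E
```

```text
(no output)
```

View pics/topz.png

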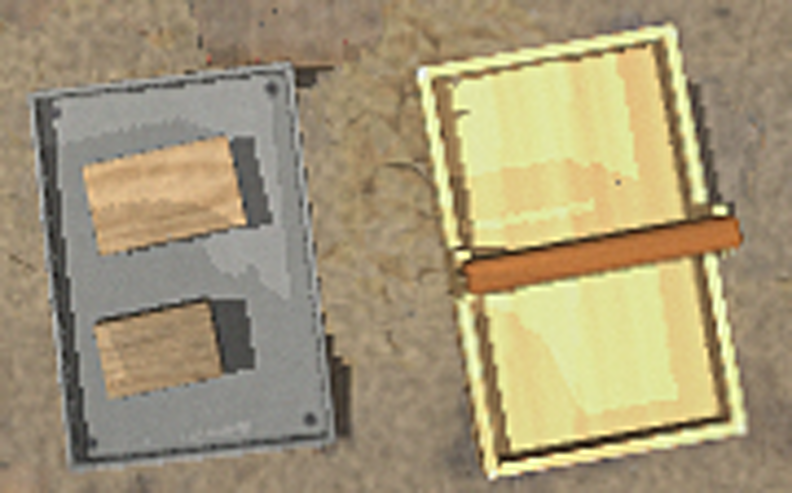

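Zoomed corners. Far block top: (83,167) (228,136) (246,222) (100,254). Near block: (95,322) (209,298) (222,375) (107,399). Carrier rim: (418,72) (675,27) (747,432) (490,478). I'll convert these to world coordinates.

```bash
cat > t.py <<'E'
from h import *
d=cam("top")
S={"b1":(54,[(83,167),(228,136),(246,222),(100,254)]),"b2":(64,[(95,322),(209,298),(222,375),(107,399)]),
"car":(52,[(418,72),(675,27),(747,432),(490,478)]),"rail":(118,[(466,266),(740,218),(742,243),(472,293)]),"tray":(34,[(30,95),(292,64),(334,440),(72,468)])}
for n,(z,p) in S.items():
    uv=(np.array(p)+.5)/4.4-.5+[212,178]
    P=toplane(d,uv,z)[:,:2]
    a=P[0]-P[1];b=P[3]-P[2];e=(P[0]-P[3]);f=P[1]-P[2]
    print(n,P.mean(0).round(1),"lenY",np.linalg.norm([a,b],axis=1).round(1),"lenX",np.linalg.norm([e,f],axis=1).round(1),
     "yawY",[round(float(np.degrees(np.arctan2(-v[0],v[1]))),1) for v in (a,b)],"yawX",[round(float(np.degrees(np.arctan2(v[1],v[0]))),1) for v in (e,f)])
o=ctrl.get_obs();print(R.from_rotvec(o["orientation"]).as_matrix().round(3))
w=cams.get_image("wrist");print(np.array(w["mount"]).round(3).tolist(),w["camera_matrix"][0])
E
python3 t.py
```

```text
b1 [ 529.8 -162.2] lenY [89.2 89.7] lenX [53.2 52.6] yawY [10.9, 11.3] yawX [10.1, 10.6]
b2 [ 438.9 -157.4] lenY [69.2 69.7] lenX [46.1 46.1] yawY [10.9, 10.9] yawX [7.8, 8.5]
car [ 490.1 -413.2] lenY [158.7 157.7] lenX [246.7 247.6] yawY [8.6, 8.3] yawX [8.6, 8.4]
rail [ 490.9 -412.6] lenY [157.7 155.6] lenX [15.5 14.1] yawY [8.4, 8.9] yawX [11.1, 2.8]
tray [ 485.8 -171. ] lenY [162.3 160.6] lenX [229.7 230.5] yawY [5.5, 5.2] yawX [5.5, 5.1]
[[ 0.901  0.434  0.   ]
 [ 0.434 -0.901  0.   ]
 [ 0.    -0.    -1.   ]]
[[0.001, -0.96, -0.28, 77.28], [1.0, 0.001, 0.001, -0.326], [-0.0, -0.28, 0.96, -197.215], [0.0, 0.0, 0.0, 1.0]] [284.49515658   0.         252.08693144]
```

Request:
move_arm(steps=[[[0.96,-0.58,0],0,0],[[0.96,-0.58,0],0,0],[[0.96,-0.58,0],0,0],[[0.96,-0.58,0],0,0],[[0.96,-0.58,0],0,0],[[0.96,-0.58,0],0,0],[[0.96,-0.58,0],0,0],[[0.96,-0.58,0],0,0],[[0.96,-0.58,0],0,0],[[0.96,-0.58,0],0,0],[[0.96,-0.58,0],0,0],[[0.96,-0.58,0],0,0],[[0.96,-0.58,0],0,0],[[0.96,-0.58,0],0,0],[[0.96,-0.58,0],0,0],[[0.96,-0.58,0],0,0],[[0.96,-0.58,0],0,0]])

```text
t: 2.37
ee_pos: [532.5, -162.7, 187.8]
orientation: [3.063, 0.699, 0.0]
ft_force: [0.7, -0.3, -0.2]
width: 87.7
grasp_force: 0.0
```

Request:
move_arm(steps=[[[0,0,0],-1,0],[[0,0,0],-1,0],[[0,0,0],-1,0],[[0,0,0],-1,0],[[0,0,0],-1,0],[[0,0,0],-1,0],[[0,0,0],-1,0],[[0,0,0],-1,0],[[0,0,0],-1,0],[[0,0,0],-1,0],[[0,0,0],-1,0],[[0,0,0],-1,0],[[0,0,0],-1,0],[[0,0,0],-1,0],[[0,0,0],-1,0],[[0,0,0],0,0],[[0,0,0],0,0]])

```text
t: 3.78
ee_pos: [531.9, -164.0, 187.7]
orientation: [2.007, 2.416, 0.0]
ft_force: [-0.5, 0.2, -0.5]
width: 87.8
grasp_force: 0.0
```

```bash
cat >> h.py <<'E'
def phi(o):
    m=R.from_rotvec(o["orientation"]).as_matrix();return np.degrees(np.arctan2(m[1,0],m[0,0]))
def delta(target,ph=None,o=None):
    o=o or ctrl.get_obs();m=R.from_rotvec(o["orientation"]).as_matrix()
    print("pos",o["ee_pos"].round(1),"phi",round(phi(o),2),"tilt",np.degrees(np.arccos(-m[2,2])).round(2),"w",round(o["width"],1),"F",o["grasp_force"],o["ft_force"].round(1),"q6",o["qpos"][5].round(2),"t",o["t"])
    print("shift units",((np.array(target)-o["ee_pos"])@m/25).round(2), "turn units",None if ph is None else round((phi(o)-ph)/5,2))
def rects(d,o,thing,z):
    for b in cams.cut_out("wrist",thing):
        m=b["pixels"].astype(np.uint8);c=max(cv2.findContours(m,0,2)[0],key=cv2.contourArea)
        P=toplane(d,c.reshape(-1,2),z,o)[:,:2].astype(np.float32);r=cv2.minAreaRect(P);print(thing,round(b["p"],2),np.round(r[0],1),np.round(r[1],1),round(r[2],1))
E
python3 - <<'E'
from h import *
o=ctrl.get_obs();d=cam("wrist")
rects(d,o,"wood_block_1",54)
# predicted tops from top camera
im=d["image"][:,:,::-1].copy()
for c,z,sx,sy,y in [((529.8,-162.2),54,55,90,10.8),((438.9,-157.4),64,45,70,9.8)]:
    a=np.radians(y);M=np.array([[np.cos(a),-np.sin(a)],[np.sin(a),np.cos(a)]])
    q=np.array([(-1,-1),(1,-1),(1,1),(-1,1)])*[sx/2,sy/2]@M.T+c
    p=proj(d,np.c_[q,[z]*4],o);cv2.polylines(im,[np.int32(p*16)],True,(0,0,255),1,cv2.LINE_AA,4)
cv2.imwrite("pics/w1.png",cv2.resize(im,(800,600)))
delta((529.8,-162.2,19),100.8)
E
```

```text
wood_block_1 0.93 [ 530.2 -158.8] [54.5 92. ] 11.9
pos [ 531.9 -164.   187.6] phi 100.58 tilt 0.0 w 87.9 F 0.0 [ 0.7 -0.8  0.3] q6 -0.51 t 3.8833
shift units [ 0.08 -0.07  6.74] turn units -0.04
```

View pics/w1.png

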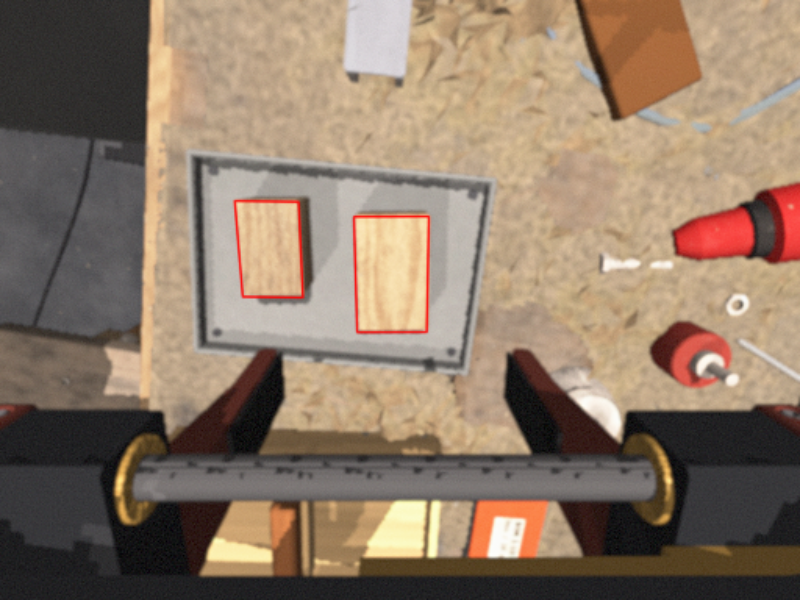

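The wrist view shows both blocks, and the projected outlines match them to about 1 mm. The far block is at about (391,273) and the near one at (268,248). I'll descend on the far, longer block.

Request:
move_arm(steps=[[[0.09,-0.07,0.9],0,0],[[0,0,0.9],0,0],[[0,0,0.9],0,0],[[0,0,0.9],0,0],[[0,0,0.9],0,0],[[0,0,0.9],0,0],[[0,0,0.6],0,0],[[0,0,0.5],0,0],[[0,0,0],0,0],[[0,0,0],0,0],[[0,0,0],0,1],[[0,0,0],0,1],[[0,0,0],0,1],[[0,0,0],0,1],[[0,0,0],0,1],[[0,0,0],0,1],[[0,0,0],0,1],[[0,0,0],0,1]])

```text
t: 5.38
ee_pos: [529.7, -162.1, 25.2]
orientation: [2.004, 2.419, 0.0]
ft_force: [0.1, -0.8, 0.4]
width: 37.7
grasp_force: 0.0
```

```bash
python3 - <<'E'
from h import *
o=ctrl.get_obs();d=cam("wrist")
rects(d,o,"wood_block_1",54)
cv2.imwrite("pics/w2.png",d["image"][:,:,::-1])
delta((529.8,-162.2,24),100.8)
E
```

```text
wood_block_1 0.92 [ 529.6 -155.7] [54.7 91.8] 11.0
wood_block_1 0.8 [ 441.2 -156.1] [62.6 78.2] 10.5
pos [ 529.7 -162.1   25. ] phi 100.72 tilt 0.01 w 29.7 F 0.0 [-0.  -0.4 -0.4] q6 -0.51 t 5.4833
shift units [-0.01  0.    0.04] turn units -0.02
```

View pics/w2.png

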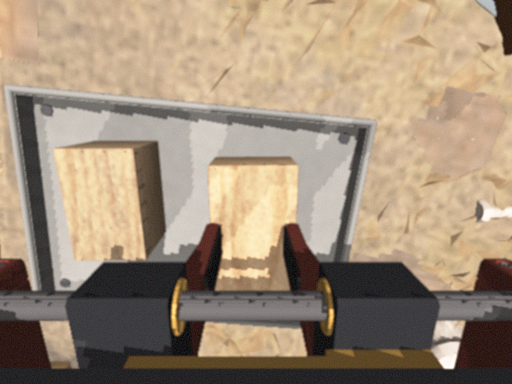

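The fingers seem to be closing without contact: the width is below 55 with zero force. I'll wait a few rows and look at the state.

Request:
move_arm(steps=[[[0,0,0],0,1],[[0,0,0],0,1],[[0,0,0],0,1],[[0,0,0],0,1],[[0,0,0],0,1]])

```text
t: 5.9
ee_pos: [529.7, -162.1, 25.1]
orientation: [-2.004, -2.419, 0.0]
ft_force: [-0.3, 0.3, -0.7]
width: 0.4
grasp_force: 0.0
```

```bash
python3 - <<'E'
from h import *
o=ctrl.get_obs();d=cam("wrist");s=cam("scene")
rects(d,o,"wood_block_1",54)
a=cv2.resize(s["image"][150:290,220:400,::-1],(512,398))
cv2.imwrite("pics/w3.png",np.vstack([d["image"][90:290,:,::-1],a]))
delta((529.8,-162.2,24),100.8)
print(proj(s,[o["ee_pos"],[529.8,-162.2,54]]))
E
```

```text
wood_block_1 0.79 [ 527.6 -145.3] [55.8 70.5] 11.3
wood_block_1 0.71 [ 441.4 -156.7] [63.5 78.3] 10.8
wood_block_1 0.27 [636.8 -20.3] [10.  29.2] 25.1
pos [ 529.7 -162.1   25.1] phi 100.71 tilt 0.0 w 0.5 F 0.0 [-1.  -0.8  0.2] q6 -0.51 t 6.05
shift units [-0.01  0.    0.04] turn units -0.02
[[269.65910372 230.42361683]
 [269.78529054 218.08209488]]
```

View pics/w3.png

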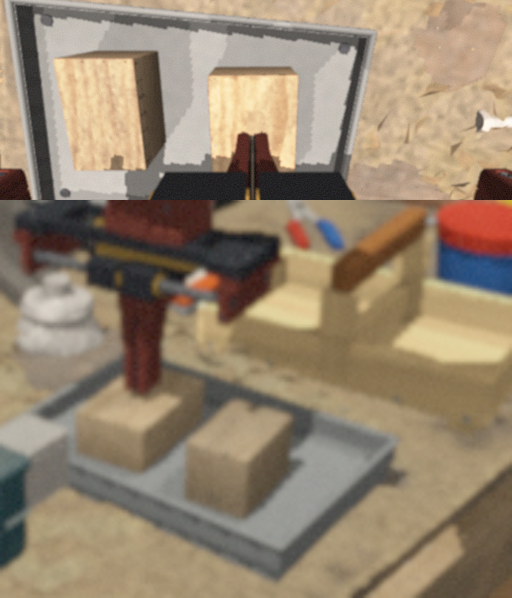

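The wrist picture shows the shut fingertips at row 225, and the scene crop shows them at (143,390), at block-top height. So the real tips sit about 35 mm above the reported TCP. The same holds in the open-finger image, where the 88 mm gap spans 144 px, a depth of 173 mm against 208 mm for the TCP. I'll work with a tip offset of about +35 mm: raise, open, then descend in guarded steps.

Request:
move_arm(steps=[[[0,0,-0.8],0,0],[[0,0,0],0,0],[[0,0,0],0,0],[[0,0,0],0,0],[[0,0,0],0,0],[[0,0,0],0,0],[[0,0,0],0,0],[[0,0,0],0,0],[[0,0,0],0,0],[[0,0,0],0,0],[[0,0,0],0,0],[[0,0,0],0,0],[[0,0,0],0,0],[[0,0,0],0,0],[[0,0,0],0,0]])

```text
t: 7.3
ee_pos: [529.7, -162.1, 45.1]
orientation: [2.004, 2.419, 0.0]
ft_force: [-0.6, -0.5, -0.2]
width: 87.3
grasp_force: 0.0
```

```bash
python3 - <<'E'
from h import *
print(ctrl.grip_depth)
o=ctrl.get_obs();d=cam("wrist")
delta((529.8,-160.5,2),100.8)
g=cv2.resize(d["image"][190:270,150:360,::-1],None,fx=3.8,fy=3.8,interpolation=cv2.INTER_CUBIC);cv2.imwrite("pics/w4.png",g)
for z in (0,-20,-30,-35,-40):
  m=R.from_rotvec(o["orientation"]).as_matrix()
  print(z,((proj(d,[o["ee_pos"]+m@np.array([x,y,z]) for x in(10,) for y in(-44,44)],o)-[150,190])*3.8).round().tolist())
E
```

```text
18.700000000000003
pos [ 529.7 -162.1   45.1] phi 100.71 tilt 0.0 w 87.6 F 0.0 [-0.7  0.1  0.7] q6 -0.51 t 7.35
shift units [0.06 0.02 1.72] turn units -0.02
0 [[157.0, 63.0], [614.0, 63.0]]
-20 [[134.0, 100.0], [637.0, 100.0]]
-30 [[120.0, 121.0], [651.0, 122.0]]
-35 [[113.0, 133.0], [658.0, 134.0]]
-40 [[105.0, 145.0], [665.0, 146.0]]
```

View pics/w4.png

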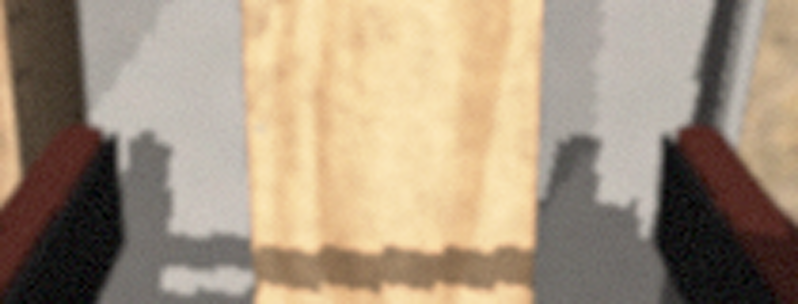

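The open finger tips are at (118,136) and (664,136), which matches a tip offset of 35–36 mm. I'll descend to a commanded z of about -10 (tips at about 26) and grip.

Request:
move_arm(steps=[[[0.05,0.02,0.6],0,0],[[0,0,0.6],0,0],[[0,0,0.5],0,0],[[0,0,0.3],0,0],[[0,0,0.2],0,0],[[0,0,0],0,0],[[0,0,0],0,1],[[0,0,0],0,1],[[0,0,0],0,1],[[0,0,0],0,1],[[0,0,0],0,1],[[0,0,0],0,1],[[0,0,0],0,1],[[0,0,0],0,1],[[0,0,0],0,1]])

```text
t: 8.6
ee_pos: [530.2, -160.9, -9.5]
orientation: [2.004, 2.419, 0.0]
ft_force: [-0.3, -0.1, 6.0]
width: 54.9
grasp_force: 30.0
```

Request:
move_arm(steps=[[[0,0,-0.5],0,1],[[0,0,-0.9],0,1],[[0,0,-1],0,1],[[0,0,-1],0,1],[[0,0,-1],0,1],[[0,0,-1],0,1],[[0,0,-0.7],0,1],[[0,0,-0.3],0,1],[[0,0,0],0.44,1],[[0,0,0],1,1],[[0,0,0],1,1],[[0,0,0],1,1],[[0,0,0],1,1],[[0,0,0],1,1],[[0,0,0],1,1],[[0,0,0],1,1],[[0,0,0],1,1],[[0,0,0],1,1],[[0,0,0],1,1]])

```text
t: 10.18
ee_pos: [529.3, -160.5, 149.5]
orientation: [-2.866, -1.284, 0.002]
ft_force: [-0.0, -0.1, -1.3]
width: 54.6
grasp_force: 30.0
```

Request:
move_arm(steps=[[[0,0,0],1,1],[[0,0,0],1,1],[[0,0,0],1,1],[[0,0,0],1,1],[[0,0,0],1,1],[[0,0,0],1,1],[[0,0,0],1,1],[[0,0,0],1,1],[[0,0,0],0,1]])

```text
t: 10.93
ee_pos: [529.3, -160.6, 149.5]
orientation: [-3.133, -0.228, 0.002]
ft_force: [0.3, 0.5, -0.8]
width: 54.7
grasp_force: 30.0
```

```bash
python3 - <<'E'
from h import *
delta((551.6,-403.8,150),8.5)
E
```

```text
pos [ 529.3 -160.6  149.5] phi 8.34 tilt 0.08 w 54.7 F 29.976949989795685 [ 0.3  0.5 -0.8] q6 1.11 t 10.9333
shift units [-0.53  9.76 -0.02] turn units -0.03
```

Request:
move_arm(steps=[[[-0.05,0.5,0],0,1],[[-0.05,0.9,0],0,1],[[-0.05,0.9,0],0,1],[[-0.05,0.9,0],0,1],[[-0.05,0.9,0],0,1],[[-0.05,0.9,0],0,1],[[-0.05,0.9,0],0,1],[[-0.05,0.9,0],0,1],[[-0.05,0.9,0],0,1],[[-0.05,0.9,0],0,1],[[-0.03,0.86,0],0,1],[[0,0.3,0],0,1],[[0,0,0],0,1],[[0,0,0],0,1]])

```text
t: 12.1
ee_pos: [552.3, -403.9, 149.5]
orientation: [-3.132, -0.234, 0.001]
ft_force: [0.3, 0.4, -0.6]
width: 55.0
grasp_force: 30.0
```

```bash
python3 - <<'E'
from h import *
o=ctrl.get_obs()
delta((551.6,-403.8,-8),8.5)
d=cam("wrist");im=d["image"][:,:,::-1].copy()
a=np.radians(8.5);M=np.array([[np.cos(a),-np.sin(a)],[np.sin(a),np.cos(a)]])
def dr(q,z,c): cv2.polylines(im,[np.int32(proj(d,np.c_[np.array(q)@M.T+[490.3,-413],[z]*len(q)],o)*16)],True,c,1,cv2.LINE_AA,4)
dr([(-125,-80),(125,-80),(125,80),(-125,80)],52,(0,0,255))
dr([(6,-72),(117,-72),(117,72),(6,72)],20,(255,0,0))
cv2.imwrite("pics/w5.png",im)
E
```

```text
pos [ 552.3 -403.9  149.5] phi 8.53 tilt 0.08 w 55.0 F 29.975810945034027 [ 0.3  0.4 -0.6] q6 0.77 t 12.1
shift units [-0.02  0.    6.3 ] turn units 0.01
```

View pics/w5.png

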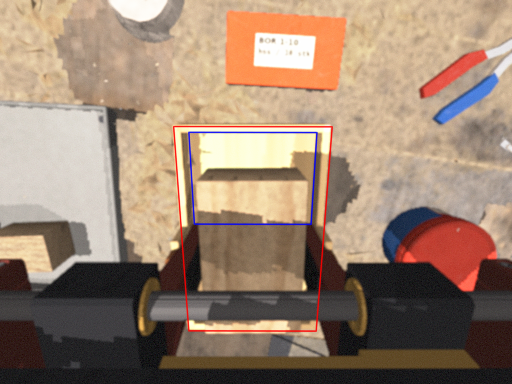

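The outlines of the carrier rim and compartment match the picture, and the block is held level above the compartment (rim corners at (175,127) and (331,127)). I'll lower it and release.

Request:
move_arm(steps=[[[0,0,0.5],0,1],[[0,0,0.9],0,1],[[0,0,0.9],0,1],[[0,0,0.9],0,1],[[0,0,0.9],0,1],[[0,0,0.7],0,1],[[0,0,0.5],0,1],[[0,0,0.4],0,1],[[0,0,0.3],0,1],[[0,0,0.2],0,1],[[0,0,0.08],0,1],[[0,0,0],0,1],[[0,0,0],0,1]])

```text
t: 13.23
ee_pos: [553.4, -404.4, -6.2]
orientation: [3.132, 0.233, 0.001]
ft_force: [-0.7, -0.1, -1.5]
width: 54.6
grasp_force: 30.0
```

Request:
move_arm(steps=[[[0,0,0.06],0,1],[[0,0,0.04],0,1],[[0,0,0],0,1]])

```text
t: 13.48
ee_pos: [553.5, -404.5, -8.5]
orientation: [3.132, 0.233, 0.002]
ft_force: [0.2, 0.7, 2.7]
width: 54.9
grasp_force: 30.0
```

Contact (about +3.5 N). I'll open, rise, and rotate back.

Request:
move_arm(steps=[[[0,0,0],0,0.2],[[0,0,0],0,0.2],[[0,0,0],0,0.2],[[0,0,0],0,0.2],[[0,0,0],0,0.2],[[0,0,-0.4],0,0.2],[[0,0,-0.8],0,0.2],[[0,0,-1],0,0.2],[[0,0,-1],0,0.2],[[0,0,-1],0,0],[[0,0,-1],0,0],[[0,0,-0.8],0,0],[[0,0,-0.4],0,0],[[0,0,0],0,0]])

```text
t: 14.65
ee_pos: [554.4, -405.1, 154.0]
orientation: [3.129, 0.233, 0.006]
ft_force: [0.0, -0.2, 0.3]
width: 87.7
grasp_force: 0.0
```

```bash
python3 - <<'E'
from h import *
delta((439.3,-157,150),99.5)
o=ctrl.get_obs();d=cam("wrist");rects(d,o,"wood_block_1",55);rects(d,o,"wood_block_1",64)
E
```

```text
pos [ 554.4 -405.1  154. ] phi 8.52 tilt 0.3 w 87.7 F 0.0 [ 0.  -0.2  0.3] q6 0.77 t 14.65
shift units [ -3.08 -10.5    0.11] turn units -18.2
wood_block_1 0.83 [ 556.1 -404.1] [91.8 54.6] 8.8
wood_block_1 0.73 [ 452.8 -169.8] [48.1 87.9] 10.6
wood_block_1 0.83 [ 558.4 -403.8] [89. 53.] 8.8
wood_block_1 0.73 [ 458.1 -176.6] [46.7 85.3] 10.6
```

Request:
move_arm(steps=[[[-0.28,-0.95,0],0,0],[[-0.28,-0.95,0],0,0],[[-0.28,-0.95,0],0,0],[[-0.28,-0.95,0],0,0],[[-0.28,-0.95,0],0,0],[[-0.28,-0.95,0],0,0],[[-0.28,-0.95,0],0,0],[[-0.28,-0.95,0],0,0],[[-0.28,-0.95,0],0,0],[[-0.28,-0.95,0],0,0],[[-0.28,-0.95,0],0,0],[[0,0,0],-1,0],[[0,0,0],-1,0],[[0,0,0],-1,0],[[0,0,0],-1,0],[[0,0,0],-1,0],[[0,0,0],-1,0],[[0,0,0],-1,0],[[0,0,0],-1,0]])

```text
t: 16.38
ee_pos: [437.0, -156.6, 149.1]
orientation: [-2.859, -1.296, 0.003]
ft_force: [0.7, -0.1, 0.3]
width: 87.9
grasp_force: 0.0
```

Request:
move_arm(steps=[[[0,0,0],-1,0],[[0,0,0],-1,0],[[0,0,0],-1,0],[[0,0,0],-1,0],[[0,0,0],-1,0],[[0,0,0],-1,0],[[0,0,0],-1,0],[[0,0,0],-1,0],[[0,0,0],-1,0],[[0,0,0],-1,0],[[0,0,0],-0.2,0],[[0,0,0],0,0],[[0,0,0],0,0]])

```text
t: 17.47
ee_pos: [437.6, -156.9, 149.9]
orientation: [-2.031, -2.394, 0.001]
ft_force: [0.3, 0.6, 1.3]
width: 88.0
grasp_force: 0.0
```

```bash
python3 - <<'E'
from h import *
o=ctrl.get_obs();d=cam("wrist");rects(d,o,"wood_block_1",64)
delta((439.3,-157,-5),99.5)
E
```

```text
wood_block_1 0.62 [ 438.8 -152.6] [46.  75.7] 11.2
wood_block_1 0.57 [ 539.9 -347.1] [80.2 22.6] 8.2
pos [ 437.9 -157.   150.2] phi 99.42 tilt 0.05 w 87.6 F 0.0 [-0.2 -0.8 -0.1] q6 -0.53 t 17.5667
shift units [-0.01  0.06  6.21] turn units -0.02
```

Request:
move_arm(steps=[[[0.06,0.06,0.5],-0.2,0],[[0,0,0.9],0,0],[[0,0,0.9],0,0],[[0,0,0.9],0,0],[[0,0,0.9],0,0],[[0,0,0.9],0,0],[[0,0,0.6],0,0],[[0,0,0.4],0,0],[[0,0,0.2],0,0],[[0,0,0],0,0],[[0,0,0],0,1],[[0,0,0],0,1],[[0,0,0],0,1],[[0,0,0],0,1],[[0,0,0],0,1],[[0,0,0],0,1],[[0,0,0],0,1],[[0,0,0],0,1],[[0,0,0],0,1],[[0,0,0],0,1]])

```text
t: 19.23
ee_pos: [439.4, -155.4, -4.2]
orientation: [2.008, 2.416, 0.0]
ft_force: [-1.2, -0.1, 6.5]
width: 44.7
grasp_force: 30.0
```

Request:
move_arm(steps=[[[0,0,-0.5],0,1],[[0,0,-0.9],0,1],[[0,0,-1],0,1],[[0,0,-1],0,1],[[0,0,-1],0,1],[[0,0,-0.9],0,1],[[0,0,-0.6],0,1],[[0,0,-0.3],0,1],[[0,0,0],0.4,1],[[0,0,0],1,1],[[0,0,0],1,1],[[0,0,0],1,1],[[0,0,0],1,1],[[0,0,0],1,1],[[0,0,0],1,1],[[0,0,0],1,1],[[0,0,0],1,1],[[0,0,0],1,1],[[0,0,0],1,1]])

```text
t: 20.82
ee_pos: [438.8, -155.1, 149.6]
orientation: [-2.866, -1.284, 0.002]
ft_force: [-0.4, 0.2, -0.0]
width: 44.6
grasp_force: 30.0
```

Request:
move_arm(steps=[[[0,0,0],1,1],[[0,0,0],1,1],[[0,0,0],1,1],[[0,0,0],1,1],[[0,0,0],1,1],[[0,0,0],1,1],[[0,0,0],1,1],[[0,0,0],1,1],[[0,0,0],0,1],[[0,0,0],0,1]])

```text
t: 21.65
ee_pos: [438.9, -155.2, 149.9]
orientation: [-3.132, -0.237, 0.002]
ft_force: [-0.2, 0.5, -0.6]
width: 44.8
grasp_force: 30.0
```

```bash
python3 - <<'E'
from h import *
delta((421.1,-423.4,150),8.5)
E
```

```text
pos [ 438.9 -155.2  149.9] phi 8.66 tilt 0.08 w 44.8 F 30.00015914440155 [-0.2  0.5 -0.6] q6 1.05 t 21.65
shift units [-2.32e+00  1.05e+01 -1.00e-02] turn units 0.03
```

Request:
move_arm(steps=[[[-0.19,0.5,0],0.03,1],[[-0.2,0.95,0],0,1],[[-0.2,0.95,0],0,1],[[-0.2,0.95,0],0,1],[[-0.2,0.95,0],0,1],[[-0.2,0.95,0],0,1],[[-0.2,0.95,0],0,1],[[-0.2,0.95,0],0,1],[[-0.2,0.95,0],0,1],[[-0.2,0.95,0],0,1],[[-0.2,0.95,0],0,1],[[-0.13,0.5,0],0,1],[[0,0,0],0,1],[[0,0,0],0,1]])

```text
t: 22.82
ee_pos: [419.7, -423.1, 149.9]
orientation: [-3.132, -0.229, 0.001]
ft_force: [0.3, 0.1, -1.1]
width: 44.7
grasp_force: 30.0
```

```bash
python3 - <<'E'
from h import *
delta((421.1,-423.4,-3),8.5)
o=ctrl.get_obs();d=cam("wrist");im=d["image"][:,:,::-1].copy()
a=np.radians(8.5);M=np.array([[np.cos(a),-np.sin(a)],[np.sin(a),np.cos(a)]])
def dr(q,z,c): cv2.polylines(im,[np.int32(proj(d,np.c_[np.array(q)@M.T+[490.3,-413],[z]*len(q)],o)*16)],True,c,1,cv2.LINE_AA,4)
dr([(-125,-80),(125,-80),(125,80),(-125,80)],52,(0,0,255))
dr([(-117,-72),(-6,-72),(-6,72),(-117,72)],20,(255,0,0))
cv2.imwrite("pics/w6.png",im)
E
```

```text
pos [ 419.7 -423.1  149.9] phi 8.37 tilt 0.08 w 44.7 F 29.99966472387314 [ 0.3  0.1 -1.1] q6 0.62 t 22.8167
shift units [0.06 0.03 6.12] turn units -0.03
```

View pics/w6.png

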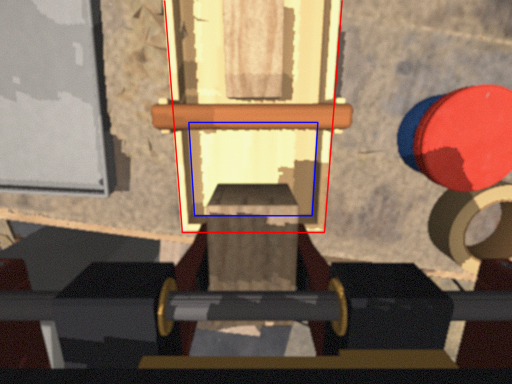

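The first block lies at (255,50) in the far compartment, the rail is at row 115, and the near compartment lines up with the held block. I'll lower it.

Request:
move_arm(steps=[[[0.06,0.03,0.5],0,1],[[0,0,0.9],0,1],[[0,0,0.9],0,1],[[0,0,0.9],0,1],[[0,0,0.9],0,1],[[0,0,0.7],0,1],[[0,0,0.5],0,1],[[0,0,0.4],0,1],[[0,0,0.2],0,1],[[0,0,0.1],0,1],[[0,0,0.05],0,1],[[0,0,0.04],0,1],[[0,0,0.03],0,1],[[0,0,0],0,1],[[0,0,0],0,1]])

```text
t: 24.12
ee_pos: [422.0, -424.3, -1.9]
orientation: [3.133, 0.229, 0.001]
ft_force: [-0.2, 0.3, -0.4]
width: 44.8
grasp_force: 30.0
```

Request:
move_arm(steps=[[[0,0,0.04],0,1],[[0,0,0.03],0,1],[[0,0,0],0,1]])

```text
t: 24.37
ee_pos: [422.1, -424.3, -3.2]
orientation: [3.133, 0.229, 0.001]
ft_force: [-0.9, 2.4, 7.8]
width: 44.6
grasp_force: 30.0
```

Request:
move_arm(steps=[[[0,0,0],0,0.25],[[0,0,0],0,0.25],[[0,0,0],0,0.25],[[0,0,0],0,0.25],[[0,0,0],0,0.25],[[0,0,0],0,0.25],[[0,0,-0.4],0,0.25],[[0,0,-0.8],0,0.25],[[0,0,-1],0,0.25],[[0,0,-1],0,0.25],[[0,0,-1],0,0],[[0,0,-1],0,0],[[0,0,-0.8],0,0],[[0,0,-0.4],0,0],[[0,0,0],-1,0],[[0,0,0],-1,0],[[0,0,0],-1,0],[[0,0,0],-1,0],[[0,0,0],-1,0],[[0,0,0],-1,0]])

```text
t: 26.03
ee_pos: [421.5, -423.7, 155.6]
orientation: [-2.964, -1.038, 0.001]
ft_force: [0.6, 0.2, 0.7]
width: 87.8
grasp_force: 0.0
```

Request:
move_arm(steps=[[[0,0,0],-1,0],[[0,0,0],-1,0],[[0,0,0],-1,0],[[0,0,0],-1,0],[[0,0,0],-1,0],[[0,0,0],-1,0],[[0,0,0],-1,0],[[0,0,0],-1,0],[[0,0,0],-1,0],[[0,0,0],-1,0],[[0,0,0],-1,0],[[0,0,0],-1,0],[[0,0,0],0,0],[[0,0,0],0,0]])

```text
t: 27.2
ee_pos: [421.6, -423.8, 155.6]
orientation: [-2.056, -2.374, -0.0]
ft_force: [-0.5, -0.0, -0.3]
width: 87.9
grasp_force: 0.0
```

```bash
python3 - <<'E'
from h import *
o=ctrl.get_obs();d=cam("wrist");rects(d,o,"wood_block_1",60);rects(d,o,"carrier",52)
delta((490.7,-413.0,150),98.5)
t=cam("top")
im=cv2.resize(t["image"][178:290,212:392,::-1],None,fx=4.4,fy=4.4,interpolation=cv2.INTER_CUBIC)
cv2.imwrite("pics/c7.png",np.hstack([cv2.resize(im[:,370:],None,fx=.75,fy=.75),cv2.resize(d["image"][:,:,::-1],(480,370))[:369]]) )
E
```

```text
wood_block_1 0.74 [ 646.  -288.1] [17.1 49.2] 22.6
wood_block_1 0.68 [ 421.2 -420.6] [71.  52.5] 8.3
wood_block_1 0.68 [ 557.2 -398.7] [77.1 58.8] 8.3
carrier 0.66 [ 495.1 -430.6] [249.  200.7] 8.6
pos [ 421.7 -423.9  155.8] phi 98.26 tilt 0.01 w 87.7 F 0.0 [-0.6  0.6 -0.1] q6 -0.95 t 27.35
shift units [0.04 2.79 0.23] turn units -0.05Traceback (most recent call last):
  File "<stdin>", line 6, in <module>
    return _nx.concatenate(arrs, 1, dtype=dtype, casting=casting)
           ~~~~~~~~~~~~~~~^^^^^^^^^^^^^^^^^^^^^^^^^^^^^^^^^^^^^^^
ValueError: all the input array dimensions except for the concatenation axis must match exactly, but along dimension 0, the array at index 0 has size 370 and the array at index 1 has size 369
```

Request:
move_arm(steps=[[[0,0.5,0],0,0],[[0,0.9,0],0,0],[[0,0.9,0],0,0],[[0,0.49,0],0,0],[[0.04,0,0],-0.04,0],[[0,0,0],0,0],[[0,0,0.5],0,0],[[0,0,0.9],0,0],[[0,0,0.9],0,0],[[0,0,0.9],0,0],[[0,0,0.6],0,0],[[0,0,0.4],0,0],[[0,0,0],0,0],[[0,0,0],0,0]])

```text
t: 28.57
ee_pos: [489.9, -412.8, 50.4]
orientation: [-2.049, -2.38, 0.0]
ft_force: [0.3, -0.0, -0.7]
width: 88.0
grasp_force: 0.0
```

```bash
python3 - <<'E'
from h import *
delta((490.7,-413.0,50),98.5)
o=ctrl.get_obs();d=cam("wrist");s=cam("scene");t=cam("top")
im=cv2.resize(t["image"][178:290,300:392,::-1],(320,390))
a=cv2.resize(s["image"][110:250,250:410,::-1],(446,390))
b=cv2.resize(d["image"][:,:,::-1],(280,210))
c=np.zeros((210,766,3),np.uint8);c[:,:280]=b
cv2.imwrite("pics/c7.png",np.vstack([np.hstack([im,a]),c]))
E
```

```text
pos [ 489.9 -412.8   50.4] phi 98.53 tilt 0.07 w 88.0 F 0.0 [ 0.3 -0.  -0.7] q6 -0.87 t 28.5667
shift units [-0.01  0.03  0.01] turn units 0.01
```

View pics/c7.png

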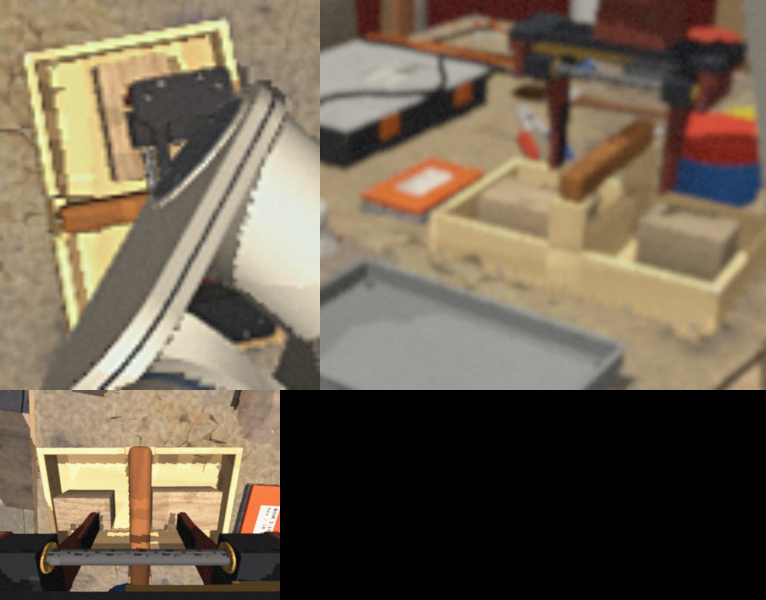

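Both blocks lie flat, one in each compartment, and the fingers straddle the rail centrally (wrist inset: rail at column 140, fingers at 95 and 185). Closing now.

Request:
move_arm(steps=[[[0,0.03,0],0,1],[[0,0,0],0,1],[[0,0,0],0,1],[[0,0,0],0,1],[[0,0,0],0,1],[[0,0,0],0,1],[[0,0,0],0,1],[[0,0,0],0,1],[[0,0,0],0,1],[[0,0,0],0,1],[[0,0,0],0,1],[[0,0,0],0,1],[[0,0,0],0,1],[[0,0,0],0,1]])

```text
t: 29.88
ee_pos: [491.5, -412.8, 50.8]
orientation: [2.049, 2.381, 0.0]
ft_force: [0.7, 0.0, -1.2]
width: 20.0
grasp_force: 30.0
```

Firm grip. I'll lift gently by 100 mm.

Request:
move_arm(steps=[[[0,0,-0.1],0,1],[[0,0,-0.2],0,1],[[0,0,-0.3],0,1],[[0,0,-0.3],0,1],[[0,0,-0.3],0,1],[[0,0,-0.3],0,1],[[0,0,-0.3],0,1],[[0,0,-0.3],0,1],[[0,0,-0.3],0,1],[[0,0,-0.3],0,1],[[0,0,-0.3],0,1],[[0,0,-0.3],0,1],[[0,0,-0.3],0,1],[[0,0,-0.2],0,1],[[0,0,-0.2],0,1],[[0,0,-0.15],0,1],[[0,0,-0.1],0,1],[[0,0,-0.05],0,1],[[0,0,0],0,1],[[0,0,0],0,1]])

```text
t: 31.55
ee_pos: [491.2, -412.6, 158.0]
orientation: [-2.049, -2.381, -0.0]
ft_force: [0.3, -0.1, -5.9]
width: 19.9
grasp_force: 30.0
```

Request:
move_arm(steps=[[[0,0,0],0,1],[[0,0,0],0,1],[[0,0,0],0,1],[[0,0,0],0,1],[[0,0,0],0,1],[[0,0,0],0,1]])

```text
t: 32.05
ee_pos: [491.4, -412.8, 158.3]
orientation: [-2.049, -2.381, 0.0]
ft_force: [0.2, -0.6, -5.7]
width: 19.6
grasp_force: 30.0
```

```bash
python3 - <<'E'
from h import *
o=ctrl.get_obs();delta((491.5,-412.8,152),98.5);print(o["moment"],abs(o["qvel"]).max())
d=cam("wrist")
for t,z in(("wood_block_1",155),("carrier",152)):rects(d,o,t,z)
s=cam("scene")
b=[c for c in cams.cut_out("scene","carrier")][:1]
a=np.radians(8.5);M=np.array([[np.cos(a),-np.sin(a)],[np.sin(a),np.cos(a)]])
P=np.array([(x,y) for x in(-125,125) for y in(-80,80)])@M.T+[491.5,-412.8]
im=s["image"]
for q,u in zip(P,proj(s,np.c_[P,[152]*4])): print(q.round(),u.round(1))
print([ (c["p"],c["rect"]) for c in b])
if b:
    m=b[0]["pixels"];xs=np.where(m.any(0))[0];print("visible cols",xs[0],xs[-1])
    for c in range(xs[0],xs[-1],8): r=np.where(m[:,c])[0];print(c,r.min(),r.max(),end="; ")
    pr=proj(s,[np.r_[np.array(l)@M.T+[491.5,-412.8],100] for l in((-125,80),(125,80),(-125,-80))]);print("\nexpected bottom corners",pr.round(1))
E
```

```text
pos [ 491.4 -412.8  158.3] phi 98.56 tilt 0.01 w 19.6 F 29.999054074287415 [ 0.2 -0.6 -5.7] q6 -0.87 t 32.05
shift units [-0.    0.    0.25] turn units 0.01
[-0.01913648 -0.10697167 -0.00610702] 0.0010993171067691905
wood_block_1 0.81 [ 418.2 -425.3] [85.1 61.2] 8.6
carrier 0.91 [ 490.5 -402.9] [259.5 147.7] 8.6
[ 380. -510.] [422.5 147.5]
[ 356. -352.] [399.8 169.4]
[ 627. -473.] [322.2 130. ]
[ 603. -315.] [290.5 146.7]
[]
```

Request:
move_arm(steps=[[[0,0,0.05],0,1],[[0,0,0.1],0,1],[[0,0,0.07],0,1],[[0,0,0],0,1],[[0,0,0],0,1],[[0,0,0],0,1],[[0,0,0],0,1],[[0,0,0],0,1],[[0,0,0],0,1]])

```text
t: 33.05
ee_pos: [491.5, -412.8, 152.9]
orientation: [2.049, 2.381, -0.0]
ft_force: [-0.2, 0.4, -6.6]
width: 20.0
grasp_force: 30.0
```

```bash
python3 - <<'E'
from h import *
o=ctrl.get_obs();delta((491.4,-412.8,151),98.5);print(abs(o["qvel"]).max())
d=cam("wrist");now=cv2.resize(d["image"][:,:,::-1],(280,210))
old=cv2.imread("pics/c7.png")[390:600,:280]
for n,(x,y,w,h) in {"L corner":(30,50,36,26),"R corner":(218,50,36,26),"rail end":(120,48,42,30),"b2":(55,90,55,25),"b1":(155,90,40,25)}.items():
    r=cv2.matchTemplate(now[max(y-15,0):y+h+15,x-15:x+w+15],old[y:y+h,x:x+w],cv2.TM_CCOEFF_NORMED);_,v,_,l=cv2.minMaxLoc(r);print(n,"shift",l[0]-15,l[1]-15,round(v,2))
# scene: wall top edges of carrier predicted for level
s=cam("scene");print([(c["p"],np.round(c["rect"])) for t in("carrier","carrier_handle") for c in cams.boxes_of("scene",t)],[(c["p"],np.round(c["rect"])) for c in cams.boxes_of("scene","wood_block_1")])
a=np.radians(8.5);M=np.array([[np.cos(a),-np.sin(a)],[np.sin(a),np.cos(a)]])
u=proj(s,[np.r_[np.array((x,y))@M.T+[491.4,-412.8],z] for x in(-125,125) for y in(-80,80) for z in (100,152)]);print(u.min(0),u.max(0))
E
```

```text
pos [ 491.5 -412.8  152.9] phi 98.56 tilt 0.01 w 20.0 F 29.99899595975876 [-0.2  0.4 -6.6] q6 -0.87 t 33.05
shift units [ 0.   -0.    0.08] turn units 0.01
0.0013448280988972927
L corner shift -1 0 0.87
R corner shift -2 0 0.91
rail end shift -2 0 0.96
b2 shift -1 0 0.99
b1 shift -1 0 0.99
[(0.87, array([352., 149., 122.,  78.])), (0.72, array([352., 149., 120.,  84.])), (0.43, array([288., 179.,  46.,  25.]))] [(0.66, array([390., 155.,  44.,  26.])), (0.66, array([332., 144.,  44.,  22.])), (0.46, array([288., 179.,  48.,  25.]))]
[289.86710335 129.9842358 ] [422.51299285 193.21648599]
```

The carrier is level: there is no vertical shift in the wrist view since before the lift. It is about 102 mm clear of the bench and still.

```bash
python3 -c "
from workcell import ctrl
print(ctrl.close_job())"
```

```text
the job is handed in; nothing more can be done
None
```

The job is handed in: both blocks lie flat, one in each compartment, and the arm is holding the loaded carrier level and still by its rail, about 10 cm above the bench, at 33 s of the 72 s allowed.

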